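# Make up the tasting-panel caddy

## Task

Make up the tasting caddy: stand each of the three amber jars with a red, yellow or blue cap in the grey caddy's compartment whose pad has the colour of its cap, and only when all three are in, stand the steel tumbler on the white pad. Set everything down gently and upright, flat on its pad, not dropped. Leave the green-capped amber jar and the white jar with the red cap standing where they are.

Things in the scene. Friction and masses are not known exactly. Their poses are not given: they have to be found in the camera images.
- jar_red: Amber-brown jar with a red screw cap, loose, upright, filled, about 110 g. Round: body 42 mm diameter and 52 mm high, then the cap, 36 mm diameter, up to 70 mm; it is best gripped across the upper part of the body. Origin: centre of its underside; z up along its axis; its yaw means nothing
- jar_yellow: Amber-brown jar with a yellow screw cap, loose, upright, filled, about 110 g. Round: body 42 mm diameter and 52 mm high, then the cap, 36 mm diameter, up to 70 mm; it is best gripped across the upper part of the body. Origin: centre of its underside; z up along its axis; its yaw means nothing
- jar_blue: Amber-brown jar with a blue screw cap, loose, upright, filled, about 110 g. Round: body 42 mm diameter and 52 mm high, then the cap, 36 mm diameter, up to 70 mm; it is best gripped across the upper part of the body. Origin: centre of its underside; z up along its axis; its yaw means nothing
- tumbler: Straight steel rinsing tumbler, open at the top, empty, loose, upright: 50 mm outside diameter, 66 mm high, 3 mm wall, about 90 g. Origin: centre of its underside; z up along its axis; its yaw means nothing
- jar_green: Look-alike, not part of the set: amber-brown jar with a green screw cap, loose, upright, filled, about 110 g. Round: body 42 mm diameter and 52 mm high, then the cap, 36 mm diameter, up to 70 mm; it is best gripped across the upper part of the body. Origin: centre of its underside; z up along its axis; its yaw means nothing
- jar_pale: Look-alike, not part of the set: white (not amber) jar with a red screw cap, loose, upright, filled, about 110 g. Round: body 42 mm diameter and 52 mm high, then the cap, 36 mm diameter, up to 70 mm; it is best gripped across the upper part of the body. Origin: centre of its underside; z up along its axis; its yaw means nothing
- pad_red: Red pad, 62 x 62 x 4 mm, fixed in one compartment of the grey caddy (any of four); for the amber jar with the red cap. Origin: centre of its underside, 6 mm above the table (its top: 10 mm); x, y along the walls, z up. Caddy: fixed, 154 x 154 x 30 mm, 2 x 2 compartments 68 mm square inside, 74 mm pitch, 6 mm walls, tops 20 mm above the pads; side handles reach 16 mm out
- pad_yellow: Yellow pad, 62 x 62 x 4 mm, fixed in one compartment of the grey caddy (any of four); for the amber jar with the yellow cap. Origin: centre of its underside, 6 mm above the table (its top: 10 mm); x, y along the walls, z up. Caddy: fixed, 154 x 154 x 30 mm, 2 x 2 compartments 68 mm square inside, 74 mm pitch, 6 mm walls, tops 20 mm above the pads; side handles reach 16 mm out
- pad_blue: Blue pad, 62 x 62 x 4 mm, fixed in one compartment of the grey caddy (any of four); for the amber jar with the blue cap. Origin: centre of its underside, 6 mm above the table (its top: 10 mm); x, y along the walls, z up. Caddy: fixed, 154 x 154 x 30 mm, 2 x 2 compartments 68 mm square inside, 74 mm pitch, 6 mm walls, tops 20 mm above the pads; side handles reach 16 mm out
- pad_white: White pad, 62 x 62 x 4 mm, fixed in one compartment of the grey caddy (any of four); for the steel tumbler. Origin: centre of its underside, 6 mm above the table (its top: 10 mm); x, y along the walls, z up. Caddy: fixed, 154 x 154 x 30 mm, 2 x 2 compartments 68 mm square inside, 74 mm pitch, 6 mm walls, tops 20 mm above the pads; side handles reach 16 mm out

How it is judged:
By the outcome, as a careful person would: the job done as asked, in the order asked, and still so for the second after the job is handed in, with the robot touching nothing.
It also fails if it takes over 96 s, if anything falls off the work surface, if the arm or the gripper's body presses on something with over 40 N, if the wrist force passes 120 N, or if a joint passes its speed limit or range.

## Robot

A 6-joint arm with a two-finger parallel gripper is mounted at the origin on the work surface. World frame = base frame: x ahead of the robot, y to its left, z up, the work surface at z = 0. Lengths are in m, angles in rad, forces in N, time in s.
With the tool pointing down it reaches from about 0.35 to 0.975 m from the base axis. Payload 4.9 kg.
Tool frame: the origin (TCP) lies midway between the tips of the shut fingers; the grasp point (between the pads) lies 19 mm behind it; z points along the fingers, y is the line along which they close (so a half turn about z gives the same grasp; the last joint's range is limited). The gripper opens to 85 mm and grips with 20 to 120 N. Pads are 22 mm wide; open, the fingers measure 114 mm over their backs; the gripper's body (76 mm by 85 mm) begins 54 mm behind the grasp point. The pads swing forward as they close: fully open they stand 13 mm farther back than shut.
Start: joints at [-1.237, 0.053, 1.613, -0, 1.476, -0.119], TCP at [0.273, -0.562, 0.196] pointing down, gripper open.
Joint ranges: [-3.01, 3.01], [-1.01, 2.22], [0.06, 2.58], [-1.02, 4.17], [0.09, 2.62], [-3.14, 3.14]. Speed limits (rad/s): [2.57, 2.57, 3.14, 3.14, 3.14, 3.14].

## Interface

Orientations are given as a rotation vector (axis times angle).
In Python, from station import ctrl, optics, job gives the robot as it stands.
- The arm moves only by the shell command python3 -m jog 'ROWS' [OPENING] [FORCE]. ROWS is JSON, a list of rows, each a list of 2 entries, a list of its own where there are three numbers: the shift along the tool's x, y, z in m, then the turn, a rotation vector about the tool's x, y, z in rad. A call has 1 to 5 rows; each row is the pose to reach, as a shift and turn from the pose commanded when the call began, along the tool's axes at that moment; what a row does not reach only later rows make up. A row lasts 1/10 s, in which the tool goes at most 50 mm and 8.59 degrees, less where a joint would pass 70% of its speed; a pose out of reach is approached as far as the arm can. A call with a gripper value outside its range is refused whole. OPENING is the opening, from 0 (shut) to 1 (fully open), set as the call begins (- or left out, the last holds). The fingers move at their own pace and stop on an object; FORCE is the grip in N (left out, the last holds). Time passes only in rows, so rows that repeat a pose let the fingers close. It gives the time, the measured TCP pose, the force, the opening and the grip force at its end, in the units of the state.
- ctrl.get_obs(): the state, without advancing time (a new reading comes with each control period).
- optics.get_image(name): name is "scene" or "top" or "wrist"; returns a dict with "image" (480x640x3 uint8, blue, green, red), "fx", "fy", "cx", "cy" (pixels), "D" ([k1, k2, p1, p2, k3] as OpenCV has them; the pictures are not rectified), "rvec" (rotation vector, rad) and "tvec" (3), from world to camera coordinates, as OpenCV has them; the wrist camera has in their place "mount" (4x4, takes a point from camera to tool coordinates, whose origin is the TCP and whose axes are the flange's). Camera axes: x right, y down, z forward; pixel columns grow to the right and rows downward; lengths in m; the calibration is good to about 2 mm. A picture is of the moment at which its call begins: read the wrist's pose just before it. There is no depth.
- job.finish_job(): hands the job in; it is judged then, once.
The state is a dict: "t": time; "q": joint angles; "dq": joint speeds; "effort": joint torques, N m; "tool_pos": TCP position; "tool_rot": TCP orientation; "contact_force": force on the tool from outside, world axes, zero at the start; "wrist_torque": the same for the moment, N m; "opening": finger opening in m; "grip_force": force on a finger pad.
Only numpy, scipy, OpenCV 4.12 (cv2) and the standard library are available. Lean on these libraries where they do the work, as an engineer would, in place of code of your own. Each camera call takes 0.05 s, during which the arm holds its last target. There are 200 camera calls.

## Working session

There is one attempt and no reset: what is moved stays moved. The work goes in short steps, Python scripts to look and compute and a shell command to move; the robot and the scene stay as the last step left them, time stands still between calls to the robot, and variables do not carry over. Pictures are saved under pics/ and viewed, at most 14 in all, crops included, and the job is handed in when it is done.

```bash
ls; mkdir -p pics; python3 - <<'E'
from station import ctrl, optics
import cv2
o=ctrl.get_obs();print(o['t'],o['tool_pos'],o['tool_rot'],o['opening'],o['q'])
for n in('top','scene'):
    d=optics.get_image(n);cv2.imwrite(f'pics/{n}0.png',d['image']);print(n,{k:v for k,v in d.items() if k!='image'})
E
```

```text
pics
0.0 [ 0.27318879 -0.56134855  0.19436675] [-3.05942047e+00 -7.04728609e-01  3.55099971e-04] 0.08501664461128153 [-1.23700670e+00  5.33409783e-02  1.61430438e+00 -4.65407607e-06
  1.47601479e+00 -1.19005961e-01]
top {'fx': 451.35832442599144, 'fy': 451.35832442599144, 'cx': 323.3198814357096, 'cy': 242.16810242975038, 'D': array([-0.01602416,  0.        ,  0.        ,  0.        ,  0.        ]), 'rvec': array([ 2.1261158 , -2.18448399,  0.07720767]), 'tvec': array([0.03299722, 0.52396163, 0.86448265])}
scene {'fx': 481.86928978095574, 'fy': 481.86928978095574, 'cx': 316.00137718856934, 'cy': 239.62771545397868, 'D': array([-0.04765823,  0.        ,  0.        ,  0.        ,  0.        ]), 'rvec': array([ 1.58548643,  1.80982755, -0.88590591]), 'tvec': array([ 0.08228308, -0.29295751,  1.35751042])}
```

View pics/top0.png

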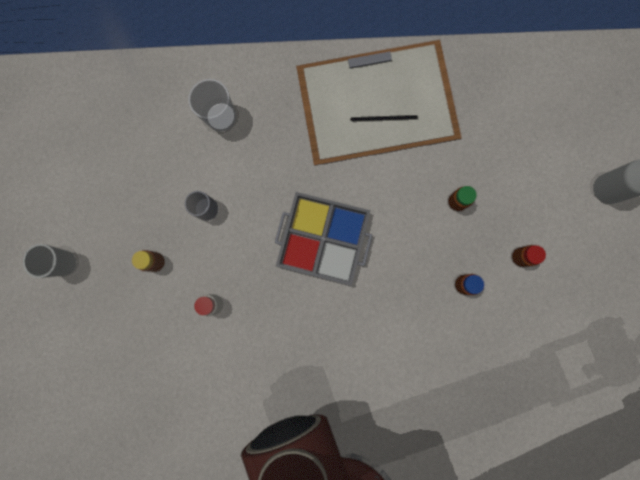

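View pics/scene0.png

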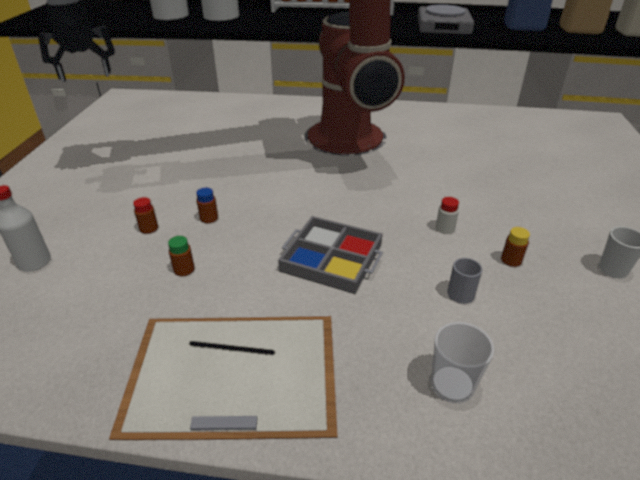

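The top view shows the caddy at about (325,240), with its yellow pad at (311,216), blue (346,226), red (301,252) and white (337,263). The amber jars have caps at red (535,255), blue (473,285), green (465,196) and yellow (144,260). The pale jar is at (205,306), and the tumbler is either (201,204) or (40,262). I'll enlarge the picture.

```bash
python3 - <<'E'
import cv2,numpy as np
i=cv2.imread('pics/top0.png')
def c(x,y,w,h,s): 
    k=cv2.resize(i[y:y+h,x:x+w],None,fx=s,fy=s,interpolation=cv2.INTER_CUBIC); return cv2.convertScaleAbs(k,alpha=1.3)
a=c(20,180,200,144,4)  #800x576
b=np.hstack([c(270,185,110,110,4),c(445,180,110,120,3)[:0+440].copy() if 0 else cv2.copyMakeBorder(c(448,180,100,120,3.6),0,8,0,0,cv2.BORDER_CONSTANT)])
cv2.imwrite('pics/cl.png',a);cv2.imwrite('pics/cr.png',b);print(b.shape)
E
```

```text
(440, 800, 3)
```

View pics/cl.png

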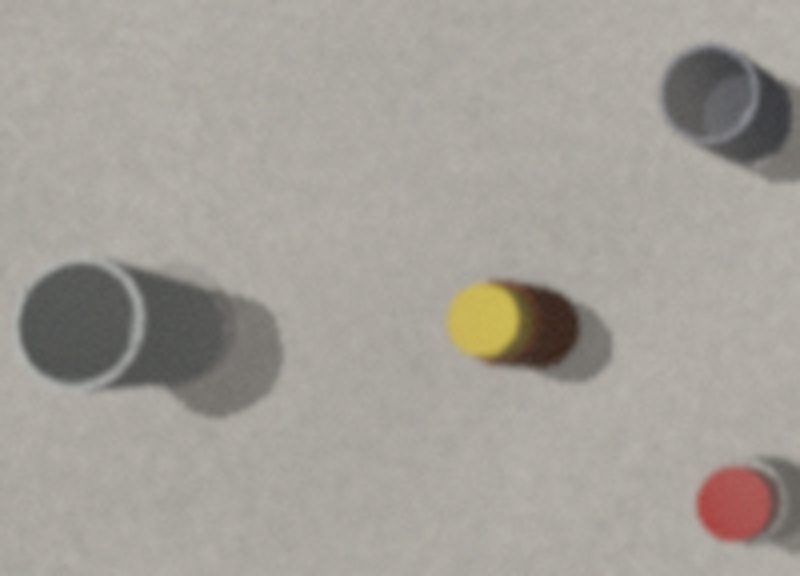

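View pics/cr.png

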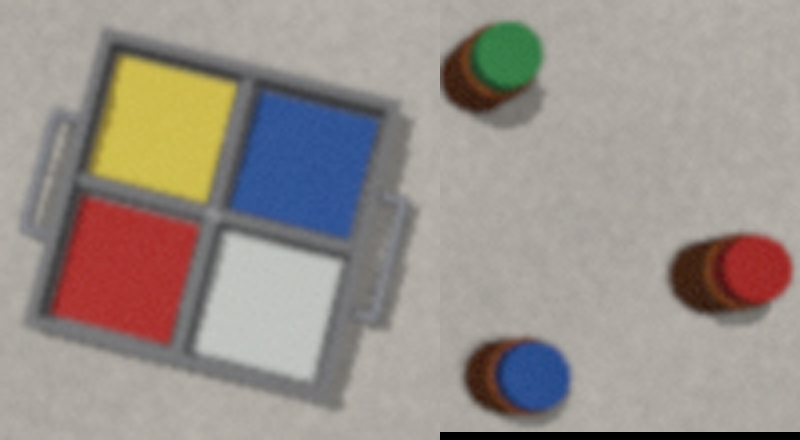

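The ring at crop (710,94), about 24 px across, is the tumbler. The cup at (40,261) is a bigger, separate one. The amber jars' bodies are confirmed. Next I'll compute world positions.

```bash
cat > h.py <<'E'
import numpy as np,cv2
from scipy.spatial.transform import Rotation as R
from station import ctrl,optics
def world(d,uv,z,R0=None,c0=None):
    """pixels -> world points on plane z"""
    K=np.array([[d['fx'],0,d['cx']],[0,d['fy'],d['cy']],[0,0,1]])
    p=cv2.undistortPoints(np.array(uv,float).reshape(-1,1,2),K,d['D']).reshape(-1,2)
    if 'mount' in d:
        o=d['obs'];T=np.eye(4);T[:3,:3]=R.from_rotvec(o['tool_rot']).as_matrix();T[:3,3]=o['tool_pos']
        T=T@np.array(d['mount']);Rc,c=T[:3,:3],T[:3,3]
    else:
        Rc=cv2.Rodrigues(d['rvec'])[0].T;c=-Rc@d['tvec']
    r=np.c_[p,np.ones(len(p))]@Rc.T
    return c+r*((z-c[2])/r[:,2])[:,None]
def go(xyz,yaw=None):
    """tool-frame shift (and turn) from measured pose to a world TCP target; yaw = world angle of tool y, mod pi"""
    o=ctrl.get_obs();M=R.from_rotvec(o['tool_rot']);s=M.inv().apply(np.array(xyz)-o['tool_pos'])
    y=M.as_matrix()[:,1];a=np.degrees(np.arctan2(y[1],y[0]));out=[s.round(4),'y-yaw',round(a,2)]
    if yaw is not None: out+=['turn z rad',round(np.radians(-((yaw-a+90)%180-90)),4)]  # tool z is down
    return out
E
python3 - <<'E'
from h import *
d=optics.get_image('top')
P={'tumbler':((197.4,203.4),.066),'yellow':((141,259.8),.07),'pale':((203.6,305.6),.07),'green':((466.8,195.1),.07),'red':((535.8,254.6),.07),'blue':((473.9,284.1),.07)}
for k,(uv,z) in P.items(): print(k,world(d,[uv],z)[0,:2].round(4))
q=np.array([(215,213),(108,30),(398,103),(28,322)])/4+[269.6,184.6]
print(world(d,q,.03)[:,:2].round(4))
q=np.array([(165,128),(307,164),(126,271),(270,307)])/4+[269.6,184.6]
w=world(d,q,.01)[:,:2];print('pads y b r w',w.round(4),w.mean(0))
for a,b in((0,1),(2,3),(2,0),(3,1)): v=w[b]-w[a];print(np.degrees(np.arctan2(v[1],v[0])),np.hypot(*v))
# wrist cam pose
print(optics.get_image('wrist')['mount'])
E
```

```text
tumbler [0.6026 0.258 ]
yellow [0.4965 0.3649]
pale [0.4075 0.2446]
green [ 0.6016 -0.255 ]
red [ 0.4858 -0.3757]
blue [ 0.4345 -0.2584]
[[ 0.5329  0.0184]
 [ 0.6262  0.0694]
 [ 0.5849 -0.0734]
 [ 0.4817  0.1117]]
pads y b r w [[ 0.5792  0.0432]
 [ 0.5586 -0.028 ]
 [ 0.5071  0.0645]
 [ 0.487  -0.0073]] [0.53296954 0.0180834 ]
-106.07097810291539 0.07414547150789055
-105.62283508611974 0.07457652492873265
-16.450102576796112 0.075141075779765
-16.123566287343216 0.07455616254081752
[[ 5.49869080e-04 -9.62382928e-01 -2.71696148e-01  6.80235054e-02]
 [ 9.99999789e-01  6.22979339e-04 -1.82835560e-04 -4.85748785e-05]
 [ 3.45218909e-04 -2.71695990e-01  9.62383068e-01 -1.78815543e-01]
 [ 0.00000000e+00  0.00000000e+00  0.00000000e+00  1.00000000e+00]]
```

```bash
python3 -c "
from h import *
print(go([.4858,-.3757,.13],-61))"
```

```text
[array([ 0.2724, -0.0741,  0.065 ]), 'y-yaw', np.float64(-64.06), 'turn z rad', np.float64(-0.0534)]
```

```bash
python3 -m jog '[[[0.046,-0.012,0.011],[0,0,-0.0534]],[[0.092,-0.024,0.022],[0,0,-0.0534]],[[0.138,-0.037,0.033],[0,0,-0.0534]],[[0.184,-0.05,0.044],[0,0,-0.0534]],[[0.23,-0.062,0.055],[0,0,-0.0534]]]' 1 30
python3 - <<'E'
from h import *
print(go([.4858,-.3757,.13],-61))
o=ctrl.get_obs();d=optics.get_image('wrist');cv2.imwrite('pics/w1.png',d['image'])
E
```

```text
t: 0.7
tool_pos: [0.4542, -0.4041, 0.1401]
tool_rot: [3.042, 0.786, 0.0]
contact_force: [0.1, -0.3, 0.0]
opening: 0.0854
grip_force: 0.0
[array([ 0.0414, -0.0095,  0.0101]), 'y-yaw', np.float64(-61.01), 'turn z rad', np.float64(-0.0002)]
```

View pics/w1.png

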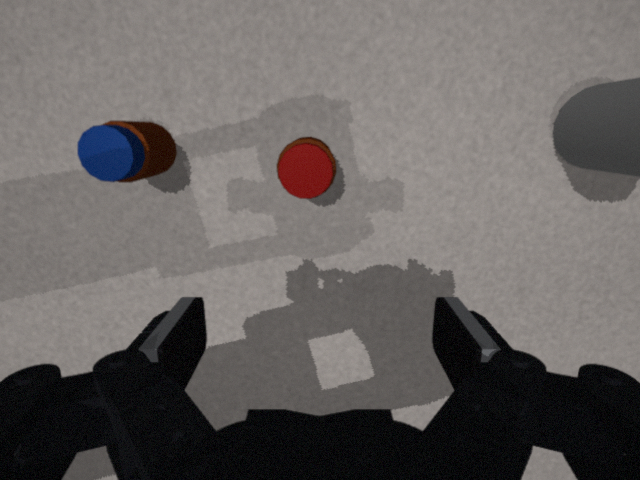

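The wrist view shows the red cap at (306,171) and the blue cap at (111,153). I'll cross-check these against the top camera.

```bash
python3 - <<'E'
from h import *
o=ctrl.get_obs();d=optics.get_image('wrist');d['obs']=o
print(world(d,[(306,171),(111,153)],.07).round(4))
print(go([.4858,-.3757,.022]))
E
```

```text
[[ 0.4906 -0.3698  0.07  ]
 [ 0.4399 -0.257   0.07  ]]
[array([ 0.0385, -0.0065,  0.1162]), 'y-yaw', np.float64(-60.63)]
```

```bash
python3 -m jog '[[[0.02,-0.005,0.005],[0,0,0]],[[0.04,-0.008,0.008],[0,0,0]],[[0.04,-0.008,0.008],[0,0,0]],[[0.04,-0.008,0.008],[0,0,0]]]' | head -2
cat >> h.py <<'E'
HS={'red':((0,8),(172,180)),'yellow':((22,34),),'blue':((105,125),),'green':((50,85),)}
def caps(d,col,z=.07,n=2):
    """centres of the largest blobs of a cap colour, with world position"""
    h=cv2.cvtColor(d['image'],cv2.COLOR_BGR2HSV);m=np.zeros(h.shape[:2],np.uint8)
    for a,b in HS[col]: m|=cv2.inRange(h,(a,140,75),(b,255,255))
    m=cv2.morphologyEx(m,cv2.MORPH_OPEN,np.ones((5,5)))
    c=sorted(cv2.findContours(m,0,2)[0],key=cv2.contourArea)[-n:]
    for k in c[::-1]:
        (u,v),(w,l),_=cv2.minAreaRect(k);print(col,round(u),round(v),round(w),round(l),world(d,[(u,v)],z)[0,:2].round(4))
def wrist():
    o=ctrl.get_obs();d=optics.get_image('wrist');d['obs']=o;return d
E
python3 - <<'E'
from h import *
d=wrist();caps(d,'red');caps(d,'blue',n=1);print(d['obs']['tool_pos'],d['obs']['tool_rot'])
d=wrist();caps(d,'red',n=1);print(go([.4858,-.3757,.022]))
t=optics.get_image('top')
for c in HS:caps(t,c)
E
```

```text
t: 1.2
tool_pos: [0.4838, -0.3797, 0.1326]
red 316 229 52 53 [ 0.4868 -0.3752]
blue 118 212 51 53 [ 0.4347 -0.259 ]
[ 0.48377598 -0.37967244  0.1325987 ] [ 3.04123817e+00  7.87022533e-01 -1.07518995e-03]
red 316 228 51 53 [ 0.4869 -0.3754]
[array([ 0.0041, -0.0028,  0.1109]), 'y-yaw', np.float64(-61.05)]
red 301 252 30 30 [0.5031 0.0606]
red 535 254 17 18 [ 0.4861 -0.3742]
yellow 310 217 30 29 [0.5691 0.0417]
yellow 142 260 15 15 [0.4971 0.3639]
blue 346 226 30 29 [ 0.5501 -0.0251]
blue 474 284 16 17 [ 0.4347 -0.2577]
green 466 194 12 14 [ 0.6038 -0.2536]
```

The wrist and top cameras agree to about 1 mm. Now I'll descend and grip.

```bash
python3 -m jog '[[[0.005,-0.003,0.03],[0,0,0]],[[0.005,-0.003,0.06],[0,0,0]],[[0.005,-0.003,0.09],[0,0,0]],[[0.005,-0.003,0.111],[0,0,0]],[[0.005,-0.003,0.111],[0,0,0]]]'
python3 -m jog '[[[0,0,0],[0,0,0]],[[0,0,0],[0,0,0]],[[0,0,0],[0,0,0]],[[0,0,0],[0,0,0]],[[0,0,0],[0,0,0]]]' 0 30
python3 -m jog '[[[0,0,0],[0,0,0]],[[0,0,0],[0,0,0]]]'
python3 -c "
from h import *
print(go([.4866,-.3754,.022]),go([.5077,.0641,.14],-61))
cv2.imwrite('pics/s1.png',optics.get_image('scene')['image'][160:320,60:300])"
```

```text
t: 1.85
tool_pos: [0.4842, -0.3726, 0.0177]
tool_rot: [-3.036, -0.783, 0.006]
contact_force: [-0.2, -0.5, 0.4]
opening: 0.0855
grip_force: 0.0
t: 2.35
tool_pos: [0.4881, -0.3753, 0.0237]
tool_rot: [3.039, 0.786, 0.002]
contact_force: [0.5, 1.1, 5.9]
opening: 0.0346
grip_force: 29.8
t: 2.55
tool_pos: [0.4881, -0.3752, 0.0237]
tool_rot: [3.039, 0.786, 0.002]
contact_force: [0.2, -0.1, 5.9]
opening: 0.0342
grip_force: 29.8
[array([-0.0014, -0.0006,  0.0017]), 'y-yaw', np.float64(-60.99)] [array([ 0.2303, -0.3744, -0.1173]), 'y-yaw', np.float64(-60.99), 'turn z rad', np.float64(0.0002)]
```

```bash
python3 - <<'E'
from h import *
a=cv2.imread('pics/s1.png');a=cv2.resize(a,None,fx=2.5,fy=2.5)
b=cv2.resize(optics.get_image('wrist')['image'][200:480],(0,0),fx=.6,fy=.6)
h=max(a.shape[1],b.shape[1])
cv2.imwrite('pics/c1.png',np.vstack([cv2.copyMakeBorder(k,0,0,0,h-k.shape[1],0) for k in(a,b)]))
E
```

```text
(no output)
```

View pics/c1.png

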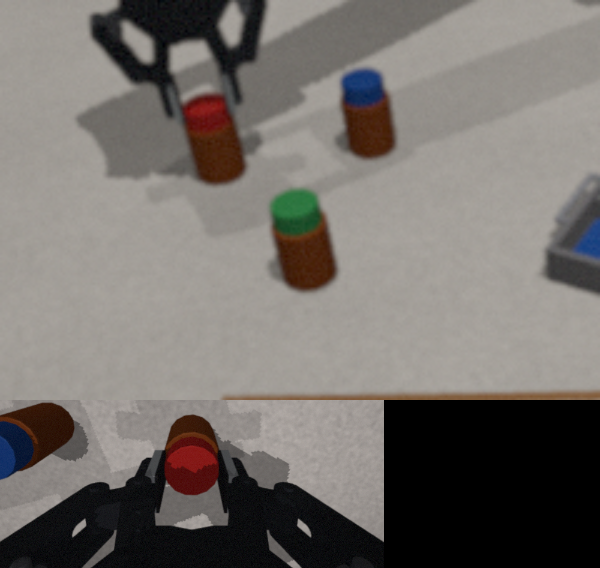

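```bash
python3 - <<'E'
from h import *
w=wrist();caps(w,'red',n=1);print(go([.4866,-.3754,.022]))
a=cv2.resize(w['image'][220:420,230:410],None,fx=2.2,fy=2.2,interpolation=2)
s=optics.get_image('scene')['image'];b=cv2.resize(s[150:240,90:180],(440,440),interpolation=2)[:, :400]
cv2.imwrite('pics/c2.png',cv2.convertScaleAbs(np.hstack([a,b]),alpha=1.7))
E
```

```text
red 319 309 96 88 [ 0.4895 -0.3742]
[array([-0.0014, -0.0006,  0.0017]), 'y-yaw', np.float64(-60.99)]
```

View pics/c2.png

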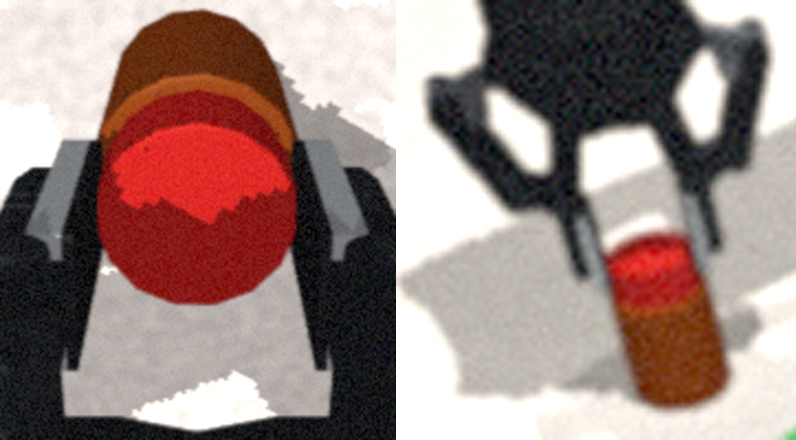

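The pads closed on the cap (opening 34 mm, 6 N up on the shoulder), because the real fingertips stand higher than I assumed. I'll open, go about 14 mm lower and re-grip on the body.

```bash
python3 -m jog '[[[0,0,0],[0,0,0]],[[0,0,0],[0,0,0]],[[0,0,0],[0,0,0]],[[0,0,0],[0,0,0]]]' 1 30
python3 -m jog '[[[-0.001,0,0.005],[0,0,0]],[[-0.001,0,0.01],[0,0,0]],[[-0.001,0,0.013],[0,0,0]],[[-0.001,0,0.013],[0,0,0]]]'
python3 -m jog '[[[0,0,0],[0,0,0]],[[0,0,0],[0,0,0]],[[0,0,0],[0,0,0]],[[0,0,0],[0,0,0]],[[0,0,0],[0,0,0]]]' 0 30
python3 -m jog '[[[0,0,0],[0,0,0]],[[0,0,0],[0,0,0]]]'
python3 -c "
from h import *
print(wrist()['fx'])
caps(wrist(),'red',n=1)"
```

```text
t: 3.15
tool_pos: [0.4869, -0.3739, 0.0212]
tool_rot: [-3.041, -0.787, 0.001]
contact_force: [-0.2, 0.1, -0.0]
opening: 0.0854
grip_force: 0.0
t: 3.55
tool_pos: [0.4857, -0.3741, 0.0075]
tool_rot: [-3.04, -0.786, 0.001]
contact_force: [0.3, -0.7, -0.3]
opening: 0.0855
grip_force: 0.0
t: 4.05
tool_pos: [0.4866, -0.3749, 0.0092]
tool_rot: [3.041, 0.787, 0.001]
contact_force: [0.0, -0.9, 2.4]
opening: 0.0399
grip_force: 30.2
t: 4.25
tool_pos: [0.4866, -0.375, 0.0092]
tool_rot: [3.041, 0.786, 0.001]
contact_force: [0.6, 0.8, 3.9]
opening: 0.0399
grip_force: 30.3
381.6383217680282
red 318 324 107 98 [ 0.4891 -0.373 ]
```

```bash
python3 -m jog '[[[0,0,-0.02],[0,0,0]],[[0,0,-0.05],[0,0,0]],[[0,0,-0.09],[0,0,0]],[[0,0,-0.12],[0,0,0]],[[0,0,-0.12],[0,0,0]]]'
python3 -c "
from h import *
print(go([.5077,.0641,.13],-61));caps(wrist(),'red',n=1)"
```

```text
t: 4.85
tool_pos: [0.4886, -0.377, 0.134]
tool_rot: [3.034, 0.785, 0.008]
contact_force: [0.2, -0.6, -0.5]
opening: 0.0395
grip_force: 30.7
[array([ 0.2305, -0.3765,  0.0012]), 'y-yaw', np.float64(-61.0), 'turn z rad', np.float64(0.0001)]
red 318 324 107 98 [ 0.4316 -0.4083]
```

```bash
python3 -m jog '[[[0.013,-0.021,0],[0,0,0]],[[0.034,-0.056,0],[0,0,0]],[[0.057,-0.093,0],[0,0,0]],[[0.08,-0.131,0],[0,0,0]],[[0.104,-0.17,0],[0,0,0]]]' >/dev/null
python3 -m jog '[[[0.023,-0.038,0],[0,0,0]],[[0.047,-0.077,0],[0,0,0]],[[0.07,-0.115,0],[0,0,0]],[[0.093,-0.153,0],[0,0,0]],[[0.112,-0.184,0],[0,0,0]]]' >/dev/null
python3 -m jog '[[[0.008,-0.013,0],[0,0,0]],[[0.0145,-0.0225,0],[0,0,0]],[[0.0145,-0.0225,0],[0,0,0]],[[0.0145,-0.0225,0],[0,0,0]]]'
python3 -c "
from h import *
w=wrist()
cv2.imwrite('pics/w3.png',w['image'])
print(go([.5077,.0641,.0195],-61))
K=np.array([[w['fx'],0,w['cx']],[0,w['fy'],w['cy']],[0,0,1]])"
```

```text
t: 6.3
tool_pos: [0.5047, 0.0658, 0.1274]
tool_rot: [-3.042, -0.786, 0.003]
contact_force: [-0.1, 0.4, -0.9]
opening: 0.0403
grip_force: 30.7
[array([0.0018, 0.0026, 0.1083]), 'y-yaw', np.float64(-61.05), 'turn z rad', np.float64(-0.0009)]
```

View pics/w3.png

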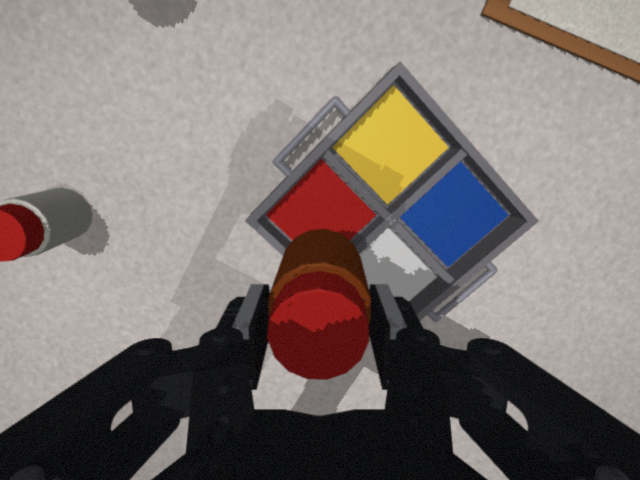

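The jar is held upright. The caddy's crossing is at (391,215), with top corners at (400,63), (537,220) and (248,221). I'll refine the caddy pose from these.

```bash
python3 - <<'E'
from h import *
w=wrist();p=world(w,[(391,215),(400,64),(536,220),(249,221)],.03)[:,:2];print(p.round(4),((p[2]+p[3])/2).round(4))
v=p[1]-p[3];print(np.degrees(np.arctan2(v[1],v[0])),np.hypot(*v))
v=p[1]-p[2];print(np.degrees(np.arctan2(v[1],v[0])),np.hypot(*v))
print(go([.5077,.0641,.0195],-61))
E
```

```text
[[ 0.5362  0.022 ]
 [ 0.6265  0.0714]
 [ 0.5849 -0.0739]
 [ 0.481   0.1121]] [0.533  0.0191]
-15.642551191239207 0.15102276861991365
74.0421113850814 0.15110356432443312
[array([0.0017, 0.0024, 0.1086]), 'y-yaw', np.float64(-61.08), 'turn z rad', np.float64(-0.0013)]
```

```bash
python3 -m jog '[[[0.002,0.002,0.03],[0,0,0]],[[0.002,0.002,0.06],[0,0,0]],[[0.002,0.002,0.083],[0,0,0]],[[0.002,0.002,0.095],[0,0,0]],[[0.002,0.002,0.098],[0,0,0]]]'
python3 -m jog '[[[0,0,0],[0,0,0]],[[0,0,0.003],[0,0,0]],[[0,0,0.006],[0,0,0]],[[0,0,0.008],[0,0,0]]]'
python3 -c "
from h import *
print(go([.5077,.0641,.0195],-61))"
```

```text
t: 6.9
tool_pos: [0.5069, 0.0649, 0.029]
tool_rot: [-3.041, -0.785, 0.004]
contact_force: [-0.3, 0.6, -1.5]
opening: 0.0401
grip_force: 30.7
t: 7.3
tool_pos: [0.5086, 0.0656, 0.0232]
tool_rot: [3.041, 0.787, 0.002]
contact_force: [-0.2, -0.6, -0.7]
opening: 0.0399
grip_force: 30.7
[array([-0.0015,  0.0009,  0.0037]), 'y-yaw', np.float64(-60.99), 'turn z rad', np.float64(0.0001)]
```

```bash
python3 -m jog '[[[-0.001,0.001,0.001],[0,0,0]],[[-0.001,0.001,0.002],[0,0,0]],[[-0.001,0.001,0.003],[0,0,0]],[[-0.001,0.001,0.003],[0,0,0]]]'
python3 -m jog '[[[0,0,0.001],[0,0,0]],[[0,0,0.001],[0,0,0]]]'
```

```text
t: 7.7
tool_pos: [0.5075, 0.0642, 0.0195]
tool_rot: [-3.041, -0.787, 0.0]
contact_force: [0.6, -0.4, -0.8]
opening: 0.0396
grip_force: 30.7
t: 7.9
tool_pos: [0.5081, 0.0643, 0.0192]
tool_rot: [-3.041, -0.787, -0.001]
contact_force: [-0.6, -0.2, 2.8]
opening: 0.0399
grip_force: 31.1
```

```bash
python3 -m jog '[[[0,0,0],[0,0,0]],[[0,0,0],[0,0,0]],[[0,0,0],[0,0,0]],[[0,0,0],[0,0,0]]]' 0.8
python3 -m jog '[[[0,0,-0.02],[0,0,0]],[[0,0,-0.06],[0,0,0]],[[0,0,-0.1],[0,0,0]],[[0,0,-0.11],[0,0,0]],[[0,0,-0.11],[0,0,0]]]' 1
python3 -c "
from h import *
caps(wrist(),'red');caps(optics.get_image('top'),'red',.08,3)
print(go([.4346,-.2585,.13],-61))"
```

```text
t: 8.3
tool_pos: [0.5076, 0.0642, 0.0185]
tool_rot: [3.042, 0.787, -0.0]
contact_force: [0.3, -0.3, -0.3]
opening: 0.0686
grip_force: 0.0
t: 8.8
tool_pos: [0.5094, 0.0642, 0.1312]
tool_rot: [3.04, 0.786, 0.008]
contact_force: [-0.1, -0.2, 0.3]
opening: 0.0855
grip_force: 0.0
red 320 241 58 55 [0.5072 0.0626]
red 316 218 76 77 [0.5194 0.0722]
red 298 264 5 10 [0.4809 0.0652]
[array([-0.2196,  0.2472, -0.0026]), 'y-yaw', np.float64(-61.0), 'turn z rad', np.float64(-0.0)]
```

```bash
python3 -m jog '[[[-0.02,0.022,0],[0,0,0]],[[-0.046,0.052,0],[0,0,0]],[[-0.074,0.083,0],[0,0,0]],[[-0.102,0.114,0],[0,0,0]],[[-0.13,0.146,0],[0,0,0]]]' >/dev/null
python3 -m jog '[[[-0.028,0.032,0],[0,0,0]],[[-0.056,0.064,0],[0,0,0]],[[-0.08,0.09,0],[0,0,0]],[[-0.088,0.1,0],[0,0,0]],[[-0.088,0.1,0],[0,0,0]]]'
python3 -m jog '[[[0,0,0],[0,0,0]],[[0,0,0],[0,0,0]]]'
python3 -c "
from h import *
caps(wrist(),'blue',n=1);caps(optics.get_image('top'),'blue',.07)
print(go([.4346,-.2585,.009],-61))"
```

```text
t: 9.9
tool_pos: [0.4349, -0.2569, 0.1264]
tool_rot: [-3.039, -0.782, 0.003]
contact_force: [-0.5, 0.6, -0.0]
opening: 0.0853
grip_force: 0.0
t: 10.1
tool_pos: [0.4363, -0.255, 0.1278]
tool_rot: [-3.039, -0.789, 0.001]
contact_force: [0.0, 0.0, 0.1]
opening: 0.0854
grip_force: 0.0
blue 323 243 50 52 [ 0.4346 -0.2587]
blue 345 226 30 30 [ 0.5504 -0.0249]
blue 472 283 14 15 [ 0.4366 -0.256 ]
[array([-0.0033,  0.0019,  0.1194]), 'y-yaw', np.float64(-60.89), 'turn z rad', np.float64(0.002)]
```

```bash
python3 -m jog '[[[-0.003,0.002,0.03],[0,0,0]],[[-0.003,0.002,0.07],[0,0,0]],[[-0.003,0.002,0.1],[0,0,0]],[[-0.003,0.002,0.113],[0,0,0]],[[-0.003,0.002,0.118],[0,0,0]]]'
python3 -m jog '[[[0,0,0],[0,0,0]],[[0,0,0],[0,0,0]]]'
python3 -m jog '[[[0,0,0],[0,0,0]],[[0,0,0],[0,0,0]],[[0,0,0],[0,0,0]],[[0,0,0],[0,0,0]],[[0,0,0],[0,0,0]]]' 0 30
python3 -m jog '[[[0,0,0],[0,0,0]],[[0,0,0],[0,0,0]]]'
```

```text
t: 10.7
tool_pos: [0.434, -0.2586, 0.0092]
tool_rot: [-3.039, -0.788, 0.002]
contact_force: [0.3, 0.5, -0.2]
opening: 0.0854
grip_force: 0.0
t: 10.9
tool_pos: [0.436, -0.2607, 0.0125]
tool_rot: [3.039, 0.787, 0.003]
contact_force: [0.9, -0.4, 1.1]
opening: 0.0854
grip_force: 0.0
t: 11.4
tool_pos: [0.4351, -0.2601, 0.0116]
tool_rot: [3.041, 0.786, 0.001]
contact_force: [-1.1, 1.5, 5.2]
opening: 0.0394
grip_force: 29.9
t: 11.6
tool_pos: [0.4351, -0.2601, 0.0116]
tool_rot: [3.041, 0.787, 0.001]
contact_force: [-0.4, 0.9, 6.2]
opening: 0.0392
grip_force: 29.9
```

```bash
python3 -m jog '[[[0,0,-0.02],[0,0,0]],[[0,0,-0.05],[0,0,0]],[[0,0,-0.09],[0,0,0]],[[0,0,-0.12],[0,0,0]],[[0,0,-0.12],[0,0,0]]]'
python3 -c "
from h import *
print(go([.5583,-.0273,.13],-61));caps(wrist(),'blue',n=1)"
```

```text
t: 12.1
tool_pos: [0.4372, -0.262, 0.1359]
tool_rot: [3.034, 0.785, 0.009]
contact_force: [0.2, -0.2, -1.3]
opening: 0.0391
grip_force: 30.4
[array([ 0.2197, -0.1467,  0.0054]), 'y-yaw', np.float64(-61.0), 'turn z rad', np.float64(0.0001)]
blue 316 306 46 89 [ 0.3911 -0.2855]
```

```bash
python3 -m jog '[[[0.02,-0.013,0],[0,0,0]],[[0.05,-0.033,0],[0,0,0]],[[0.083,-0.055,0],[0,0,0]],[[0.116,-0.077,0],[0,0,0]],[[0.15,-0.1,0],[0,0,0]]]' >/dev/null
python3 -m jog '[[[0.033,-0.022,0],[0,0,0]],[[0.06,-0.04,0],[0,0,0]],[[0.07,-0.047,0],[0,0,0]],[[0.07,-0.047,0],[0,0,0]],[[0.07,-0.047,0],[0,0,0]]]'
python3 -c "
from h import *
cv2.imwrite('pics/w4.png',wrist()['image'])
print(go([.5583,-.0273,.022],-61))"
```

```text
t: 13.15
tool_pos: [0.5547, -0.0252, 0.1291]
tool_rot: [-3.041, -0.786, 0.004]
contact_force: [0.1, 0.0, -0.6]
opening: 0.0391
grip_force: 30.5
[array([0.0024, 0.0033, 0.1075]), 'y-yaw', np.float64(-61.06), 'turn z rad', np.float64(-0.001)]
```

View pics/w4.png

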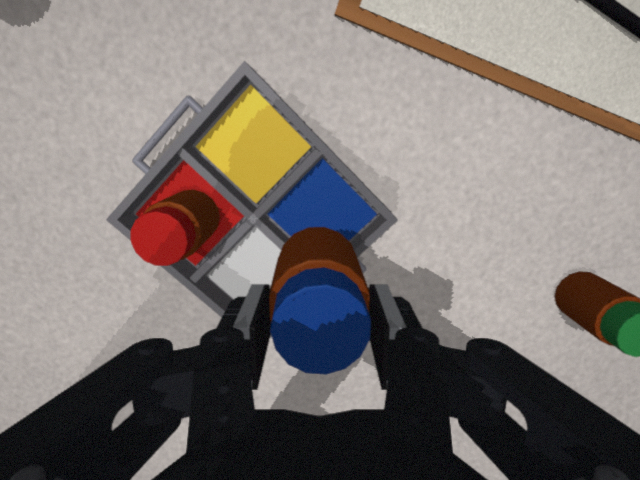

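The red jar stands upright on its pad. The blue jar is held straight over the blue pad, so I'll lower it.

```bash
python3 -m jog '[[[0.002,0.003,0.03],[0,0,0]],[[0.002,0.003,0.06],[0,0,0]],[[0.002,0.003,0.083],[0,0,0]],[[0.002,0.003,0.095],[0,0,0]],[[0.002,0.003,0.1],[0,0,0]]]' >/dev/null
python3 -m jog '[[[0,0,0],[0,0,0]],[[0,0,0],[0,0,0]],[[0,0,0.002],[0,0,0]],[[0,0,0.002],[0,0,0]]]'
python3 -c "
from h import *
print(go([.5583,-.0273,.0216],-61))"
```

```text
t: 14.1
tool_pos: [0.5596, -0.0263, 0.0295]
tool_rot: [3.041, 0.787, 0.002]
contact_force: [-0.1, 0.2, -2.1]
opening: 0.0393
grip_force: 30.5
[array([-0.0016,  0.0002,  0.0079]), 'y-yaw', np.float64(-60.99), 'turn z rad', np.float64(0.0002)]
```

```bash
python3 -m jog '[[[-0.001,0,0.003],[0,0,0]],[[-0.001,0,0.005],[0,0,0]],[[-0.001,0,0.006],[0,0,0]],[[-0.001,0,0.007],[0,0,0]],[[-0.001,0,0.007],[0,0,0]]]'
python3 -m jog '[[[0,0,0.001],[0,0,0]],[[0,0,0.001],[0,0,0]]]'
```

```text
t: 14.6
tool_pos: [0.5582, -0.0266, 0.0217]
tool_rot: [-3.041, -0.787, -0.0]
contact_force: [-0.5, 0.5, 0.4]
opening: 0.0394
grip_force: 30.6
t: 14.8
tool_pos: [0.5586, -0.0265, 0.0217]
tool_rot: [-3.041, -0.787, -0.001]
contact_force: [-2.1, 1.5, 5.3]
opening: 0.0392
grip_force: 31.2
```

Contact felt at 5 N. Release, retreat and head for yellow.

```bash
python3 -m jog '[[[0,0,0],[0,0,0]],[[0,0,0],[0,0,0]],[[0,0,0],[0,0,0]],[[0,0,0],[0,0,0]]]' 0.8
python3 -m jog '[[[0,0,-0.02],[0,0,0]],[[0,0,-0.06],[0,0,0]],[[0,0,-0.1],[0,0,0]],[[0,0,-0.11],[0,0,0]],[[0,0,-0.11],[0,0,0]]]' 1
python3 -c "
from h import *
w=wrist()
caps(w,'blue',.08,1);caps(w,'red',.08)
print(go([.4968,.3645,.13],-61))"
```

```text
t: 15.2
tool_pos: [0.558, -0.0268, 0.0204]
tool_rot: [-3.042, -0.787, 0.0]
contact_force: [0.1, 0.2, 0.0]
opening: 0.0687
grip_force: 0.0
t: 15.7
tool_pos: [0.5598, -0.0271, 0.1333]
tool_rot: [3.039, 0.786, 0.007]
contact_force: [0.9, 0.4, -0.7]
opening: 0.0852
grip_force: 0.0
blue 316 241 52 53 [ 0.5584 -0.0254]
red 176 229 81 99 [0.5228 0.0551]
[array([ 0.1359, -0.372 ,  0.0007]), 'y-yaw', np.float64(-61.0), 'turn z rad', np.float64(0.0)]
```

```bash
python3 -m jog '[[[0.008,-0.022,0],[0,0,0]],[[0.02,-0.055,0],[0,0,0]],[[0.034,-0.094,0],[0,0,0]],[[0.049,-0.134,0],[0,0,0]],[[0.063,-0.173,0],[0,0,0]]]' >/dev/null
python3 -m jog '[[[0.014,-0.039,0],[0,0,0]],[[0.028,-0.078,0],[0,0,0]],[[0.043,-0.117,0],[0,0,0]],[[0.056,-0.154,0],[0,0,0]],[[0.065,-0.18,0],[0,0,0]]]' >/dev/null
python3 -m jog '[[[0.008,-0.019,0],[0,0,0]],[[0.008,-0.019,0],[0,0,0]],[[0.008,-0.019,0],[0,0,0]],[[0.008,-0.019,0],[0,0,0]]]'
python3 -c "
from h import *
w=wrist()
caps(w,'yellow',n=1)
print(go([.4968,.3645,.009],-61))"
```

```text
t: 17.15
tool_pos: [0.4962, 0.3633, 0.1291]
tool_rot: [3.041, 0.785, -0.004]
contact_force: [0.3, -0.6, -0.1]
opening: 0.0852
grip_force: 0.0
yellow 314 231 54 53 [0.4981 0.3685]
[array([ 0.0011, -0.0009,  0.1206]), 'y-yaw', np.float64(-61.07), 'turn z rad', np.float64(-0.0012)]
```

```bash
python3 -c "
from h import *
w=wrist()
caps(w,'yellow',n=1);caps(optics.get_image('top'),'yellow')
print(go([.498,.367,.009],-61))"
```

```text
yellow 314 232 55 53 [0.498  0.3684]
yellow 310 217 30 29 [0.5693 0.0414]
yellow 142 260 16 15 [0.4961 0.3639]
[array([ 0.0028, -0.0024,  0.1213]), 'y-yaw', np.float64(-61.07), 'turn z rad', np.float64(-0.0013)]
```

```bash
python3 -m jog '[[[0.003,-0.003,0.03],[0,0,0]],[[0.003,-0.003,0.07],[0,0,0]],[[0.003,-0.003,0.1],[0,0,0]],[[0.003,-0.003,0.115],[0,0,0]],[[0.003,-0.003,0.12],[0,0,0]]]' >/dev/null
python3 -m jog '[[[0,0,0.001],[0,0,0]],[[0,0,0.001],[0,0,0]],[[0,0,0.001],[0,0,0]]]'
python3 -m jog '[[[0,0,0],[0,0,0]],[[0,0,0],[0,0,0]],[[0,0,0],[0,0,0]],[[0,0,0],[0,0,0]],[[0,0,0],[0,0,0]]]' 0 30
python3 -m jog '[[[0,0,0],[0,0,0]],[[0,0,0],[0,0,0]]]'
```

```text
t: 18.1
tool_pos: [0.4992, 0.3694, 0.0118]
tool_rot: [-3.041, -0.786, -0.005]
contact_force: [0.7, 0.1, -0.1]
opening: 0.0856
grip_force: 0.0
t: 18.6
tool_pos: [0.4982, 0.3688, 0.0103]
tool_rot: [-3.041, -0.787, -0.001]
contact_force: [-0.9, -1.1, 4.6]
opening: 0.0396
grip_force: 30.2
t: 18.8
tool_pos: [0.4982, 0.3688, 0.0103]
tool_rot: [-3.041, -0.787, -0.001]
contact_force: [-1.1, -1.6, 4.9]
opening: 0.0397
grip_force: 30.3
```

```bash
python3 -m jog '[[[0,0,-0.02],[0,0,0]],[[0,0,-0.05],[0,0,0]],[[0,0,-0.09],[0,0,0]],[[0,0,-0.13],[0,0,0]],[[0,0,-0.13],[0,0,0]]]'
python3 -c "
from h import *
print(go([.5788,.0438,.14],-61))
o=optics.get_image('top');cv2.imwrite('pics/t5.png',o['image'])"
```

```text
t: 19.3
tool_pos: [0.5013, 0.3708, 0.1466]
tool_rot: [-3.038, -0.786, -0.018]
contact_force: [0.7, 1.2, -0.4]
opening: 0.0397
grip_force: 30.6
[array([-0.0909,  0.3236,  0.0054]), 'y-yaw', np.float64(-60.99), 'turn z rad', np.float64(0.0001)]
```

```bash
python3 -m jog '[[[-0.006,0.022,0],[0,0,0]],[[-0.015,0.055,0],[0,0,0]],[[-0.026,0.093,0],[0,0,0]],[[-0.037,0.132,0],[0,0,0]],[[-0.048,0.171,0],[0,0,0]]]' >/dev/null
python3 -m jog '[[[-0.011,0.039,0],[0,0,0]],[[-0.022,0.078,0],[0,0,0]],[[-0.032,0.115,0],[0,0,0]],[[-0.041,0.145,0],[0,0,0]],[[-0.043,0.153,0],[0,0,0]]]' >/dev/null
python3 -m jog '[[[0,0,0],[0,0,0]],[[0,0,0],[0,0,0]],[[0,0,0],[0,0,0]]]'
python3 -c "
from h import *
print(go([.5788,.0438,.0203],-61))"
```

```text
t: 20.65
tool_pos: [0.5747, 0.0425, 0.1388]
tool_rot: [-3.04, -0.789, 0.002]
contact_force: [-1.1, -0.1, -0.8]
opening: 0.0398
grip_force: 30.7
[array([0.0043, 0.001 , 0.1185]), 'y-yaw', np.float64(-60.91), 'turn z rad', np.float64(0.0016)]
```

```bash
python3 -m jog '[[[0.004,0.001,0.04],[0,0,0]],[[0.004,0.001,0.07],[0,0,0]],[[0.004,0.001,0.095],[0,0,0]],[[0.004,0.001,0.107],[0,0,0]],[[0.004,0.001,0.111],[0,0,0]]]' >/dev/null
python3 -m jog '[[[0,0,0],[0,0,0]],[[0,0,0],[0,0,0]],[[0,0,0.002],[0,0,0]],[[0,0,0.002],[0,0,0]]]'
python3 -c "
from h import *
print(go([.5788,.0438,.0203],-61))"
```

```text
t: 21.55
tool_pos: [0.58, 0.0422, 0.0276]
tool_rot: [3.041, 0.786, 0.002]
contact_force: [-0.7, -0.1, -0.8]
opening: 0.0395
grip_force: 30.7
[array([-0.0002, -0.002 ,  0.0073]), 'y-yaw', np.float64(-61.0), 'turn z rad', np.float64(-0.0)]
```

```bash
python3 -m jog '[[[0,-0.001,0.003],[0,0,0]],[[0,-0.001,0.005],[0,0,0]],[[0,-0.001,0.006],[0,0,0]],[[0,-0.001,0.007],[0,0,0]],[[0,-0.001,0.007],[0,0,0]]]'
python3 -m jog '[[[0,0,0.001],[0,0,0]],[[0,0,0.001],[0,0,0]]]'
```

```text
t: 22.05
tool_pos: [0.5791, 0.0433, 0.0204]
tool_rot: [-3.041, -0.787, -0.0]
contact_force: [-2.7, 0.6, 5.4]
opening: 0.0394
grip_force: 31.3
t: 22.25
tool_pos: [0.5794, 0.0433, 0.0204]
tool_rot: [-3.041, -0.787, -0.001]
contact_force: [-5.0, 0.2, 9.7]
opening: 0.0394
grip_force: 31.8
```

```bash
python3 -m jog '[[[0,0,-0.001],[0,0,0]],[[0,0,-0.001],[0,0,0]]]' | tail -3
python3 -m jog '[[[0,0,0],[0,0,0]],[[0,0,0],[0,0,0]],[[0,0,0],[0,0,0]],[[0,0,0],[0,0,0]]]' 0.8
python3 -m jog '[[[0,0,-0.02],[0,0,0]],[[0,0,-0.06],[0,0,0]],[[0,0,-0.1],[0,0,0]],[[0,0,-0.12],[0,0,0]],[[0,0,-0.12],[0,0,0]]]' 1
python3 -c "
from h import *
w=wrist()
caps(w,'yellow',.08,1)
print(go([.602,.259,.13],-61))"
```

```text
contact_force: [-3.1, -0.1, 5.9]
opening: 0.0396
grip_force: 31.4
t: 22.85
tool_pos: [0.5787, 0.043, 0.0192]
tool_rot: [-3.041, -0.787, 0.0]
contact_force: [0.7, -0.4, 0.2]
opening: 0.0683
grip_force: 0.0
t: 23.35
tool_pos: [0.5817, 0.043, 0.1443]
tool_rot: [3.039, 0.786, 0.013]
contact_force: [0.6, 0.0, 0.3]
opening: 0.0852
grip_force: 0.0
yellow 314 216 74 74 [0.5922 0.0525]
[array([ 0.1238, -0.1783,  0.0115]), 'y-yaw', np.float64(-61.0), 'turn z rad', np.float64(0.0001)]
```

```bash
python3 -m jog '[[[0.015,-0.022,0],[0,0,0]],[[0.037,-0.053,0],[0,0,0]],[[0.06,-0.086,0],[0,0,0]],[[0.083,-0.12,0],[0,0,0]],[[0.105,-0.151,0],[0,0,0]]]' >/dev/null
python3 -m jog '[[[0.017,-0.024,0.005],[0,0,0]],[[0.02,-0.028,0.005],[0,0,0]],[[0.02,-0.028,0.005],[0,0,0]],[[0.02,-0.028,0.005],[0,0,0]],[[0.02,-0.028,0.005],[0,0,0]]]'
python3 -c "
from h import *
w=wrist();cv2.imwrite('pics/w6.png',w['image'])
print(go([.602,.259,.009],-61),w['obs']['tool_pos'],w['obs']['tool_rot'])"
```

```text
t: 24.4
tool_pos: [0.6013, 0.2589, 0.1341]
tool_rot: [3.042, 0.784, -0.001]
contact_force: [-0.4, -0.8, 0.5]
opening: 0.0853
grip_force: 0.0
[array([0.0005, 0.0002, 0.1255]), 'y-yaw', np.float64(-61.09), 'turn z rad', np.float64(-0.0015)] [0.60126976 0.25894223 0.13414748] [ 3.04176960e+00  7.84351625e-01 -1.21850040e-03]
```

View pics/w6.png

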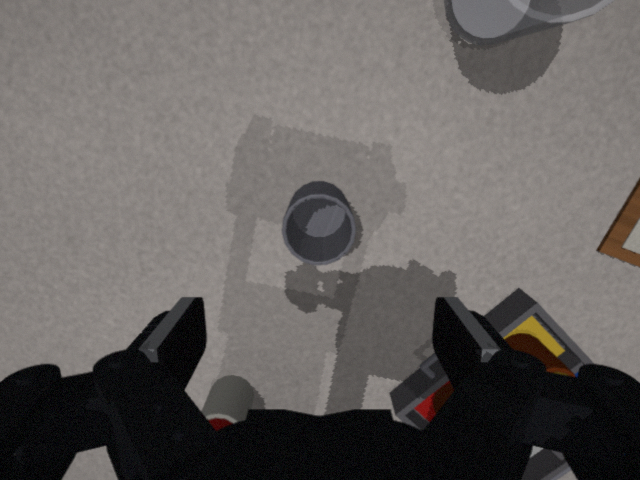

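The tumbler's rim is centred at (318,230) and about 71 px wide, which fits 50 mm.

```bash
python3 -c "
from h import *
w=wrist();p=world(w,[(318,230)],.066)[0];print(p)
print(go([p[0],p[1],.012],-61))"
```

```text
[0.60328054 0.26093417 0.066     ]
[array([ 0.0024, -0.0008,  0.1227]), 'y-yaw', np.float64(-61.08), 'turn z rad', np.float64(-0.0014)]
```

```bash
python3 -m jog '[[[0.002,-0.001,0.03],[0,0,0]],[[0.002,-0.001,0.07],[0,0,0]],[[0.002,-0.001,0.1],[0,0,0]],[[0.002,-0.001,0.117],[0,0,0]],[[0.002,-0.001,0.123],[0,0,0]]]' >/dev/null
python3 -m jog '[[[0,0,0.001],[0,0,0]],[[0,0,0.001],[0,0,0]],[[0,0,0.001],[0,0,0]]]'
python3 -m jog '[[[0,0,0],[0,0,0]],[[0,0,0],[0,0,0]],[[0,0,0],[0,0,0]],[[0,0,0],[0,0,0]],[[0,0,0],[0,0,0]]]' 0 30
python3 -m jog '[[[0,0,0],[0,0,0]],[[0,0,0],[0,0,0]]]'
```

```text
t: 25.3
tool_pos: [0.6042, 0.2626, 0.0129]
tool_rot: [-3.041, -0.787, -0.006]
contact_force: [-0.5, -0.8, -0.1]
opening: 0.0852
grip_force: 0.0
t: 25.8
tool_pos: [0.6034, 0.2623, 0.0117]
tool_rot: [-3.042, -0.787, -0.003]
contact_force: [-0.7, -1.1, 4.6]
opening: 0.0493
grip_force: 31.1
t: 26.0
tool_pos: [0.6034, 0.2623, 0.0117]
tool_rot: [-3.042, -0.787, -0.003]
contact_force: [0.0, -0.2, 6.1]
opening: 0.0494
grip_force: 31.2
```

```bash
python3 -m jog '[[[0,0,-0.02],[0,0,0]],[[0,0,-0.05],[0,0,0]],[[0,0,-0.09],[0,0,0]],[[0,0,-0.13],[0,0,0]],[[0,0,-0.14],[0,0,0]]]'
python3 -c "
from h import *
print(go([.4872,-.0068,.15],-61))
t=optics.get_image('top')['image'];cv2.imwrite('pics/t6.png',cv2.resize(t[180:300,180:400],None,fx=3.5,fy=3.5,interpolation=2))"
```

```text
t: 26.5
tool_pos: [0.6051, 0.263, 0.1561]
tool_rot: [-3.041, -0.787, -0.013]
contact_force: [0.1, -0.3, -0.5]
opening: 0.0491
grip_force: 31.5
[array([-0.234 ,  0.1788,  0.0045]), 'y-yaw', np.float64(-60.99), 'turn z rad', np.float64(0.0002)]
```

View pics/t6.png

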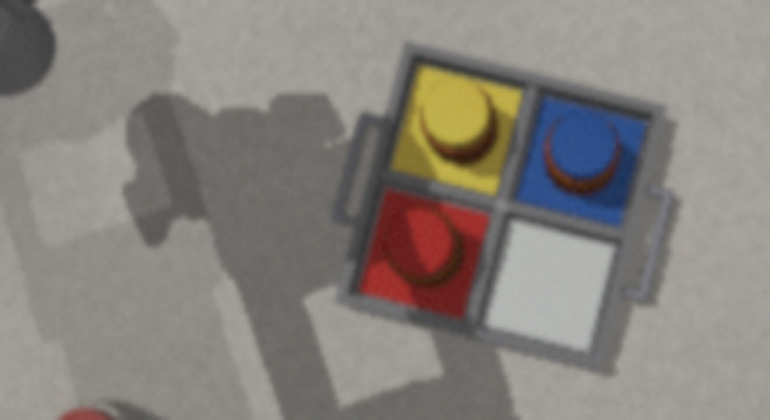

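The red jar (crop (423,245)), yellow jar (458,115) and blue jar (582,147) all stand upright, centred on their own pads, and the white pad is free. Now I'll bring the tumbler over.

```bash
python3 -m jog '[[[-0.018,0.014,0],[0,0,0]],[[-0.044,0.033,0],[0,0,0]],[[-0.073,0.056,0],[0,0,0]],[[-0.102,0.078,0],[0,0,0]],[[-0.131,0.1,0],[0,0,0]]]' >/dev/null
python3 -m jog '[[[-0.03,0.023,0],[0,0,0]],[[-0.06,0.046,0],[0,0,0]],[[-0.09,0.069,0],[0,0,0]],[[-0.103,0.079,0],[0,0,0]],[[-0.103,0.079,0],[0,0,0]]]' >/dev/null
python3 -m jog '[[[0,0,0],[0,0,0]],[[0,0,0],[0,0,0]],[[0,0,0],[0,0,0]]]'
python3 -c "
from h import *
print(go([.4872,-.0068,.0217],-61))"
```

```text
t: 27.85
tool_pos: [0.4848, -0.007, 0.15]
tool_rot: [-3.04, -0.789, 0.001]
contact_force: [0.5, 0.0, -1.7]
opening: 0.0496
grip_force: 31.5
[array([0.0023, 0.0011, 0.1283]), 'y-yaw', np.float64(-60.91), 'turn z rad', np.float64(0.0015)]
```

```bash
python3 -m jog '[[[0.002,0.001,0.04],[0,0,0]],[[0.002,0.001,0.08],[0,0,0]],[[0.002,0.001,0.105],[0,0,0]],[[0.002,0.001,0.116],[0,0,0]],[[0.002,0.001,0.12],[0,0,0]]]' >/dev/null
python3 -m jog '[[[0,0,0],[0,0,0]],[[0,0,0],[0,0,0]],[[0,0,0.002],[0,0,0]],[[0,0,0.002],[0,0,0]]]'
python3 -c "
from h import *
print(go([.4872,-.0068,.0217],-61))"
```

```text
t: 28.75
tool_pos: [0.4877, -0.0079, 0.0295]
tool_rot: [3.041, 0.787, 0.002]
contact_force: [0.5, -0.1, -0.2]
opening: 0.0494
grip_force: 31.5
[array([ 0.0001, -0.0012,  0.0078]), 'y-yaw', np.float64(-61.0), 'turn z rad', np.float64(0.0001)]
```

```bash
python3 -m jog '[[[0,-0.001,0.003],[0,0,0]],[[0,-0.001,0.005],[0,0,0]],[[0,-0.001,0.006],[0,0,0]],[[0,-0.001,0.007],[0,0,0]],[[0,-0.001,0.007],[0,0,0]]]'
python3 -m jog '[[[0,0,0.0005],[0,0,0]],[[0,0,0.0005],[0,0,0]]]'
```

```text
t: 29.25
tool_pos: [0.4866, -0.0069, 0.0217]
tool_rot: [-3.041, -0.787, 0.0]
contact_force: [-0.7, -0.1, -0.1]
opening: 0.0495
grip_force: 31.6
t: 29.45
tool_pos: [0.4868, -0.0069, 0.0216]
tool_rot: [-3.041, -0.787, -0.001]
contact_force: [-2.0, 1.0, 4.2]
opening: 0.0495
grip_force: 31.8
```

Contact. Release, rise, and look.

```bash
python3 -m jog '[[[0,0,0],[0,0,0]],[[0,0,0],[0,0,0]],[[0,0,0],[0,0,0]],[[0,0,0],[0,0,0]]]' 0.9
python3 -m jog '[[[0,0,-0.02],[0,0,0]],[[0,0,-0.06],[0,0,0]],[[0,0,-0.1],[0,0,0]],[[0,0,-0.14],[0,0,0]],[[0,0,-0.17],[0,0,0]]]' >/dev/null
python3 -m jog '[[[0,0.04,0],[0,0,0]],[[0,0.08,0],[0,0,0]],[[0,0.12,0],[0,0,0]],[[0,0.15,0],[0,0,0]],[[0,0.15,0],[0,0,0]]]' | head -2
python3 -m jog '[[[0,0,0],[0,0,0]],[[0,0,0],[0,0,0]],[[0,0,0],[0,0,0]]]' | head -4
python3 -c "
from h import *
s=optics.get_image('scene')['image'];t=optics.get_image('top')['image']
a=cv2.resize(s[170:310,120:540],(790,263));b=cv2.resize(t[170:320,130:560],(790,276))
cv2.imwrite('pics/f.png',np.vstack([a,b]))"
```

```text
t: 29.85
tool_pos: [0.4864, -0.007, 0.0209]
tool_rot: [3.042, 0.787, -0.0]
contact_force: [-0.9, -0.5, 0.0]
opening: 0.0767
grip_force: 0.0
t: 30.85
tool_pos: [0.5601, -0.1411, 0.1907]
t: 31.15
tool_pos: [0.5589, -0.1371, 0.1911]
tool_rot: [-3.041, -0.788, -0.0]
contact_force: [0.4, 0.9, 0.0]
```

View pics/f.png

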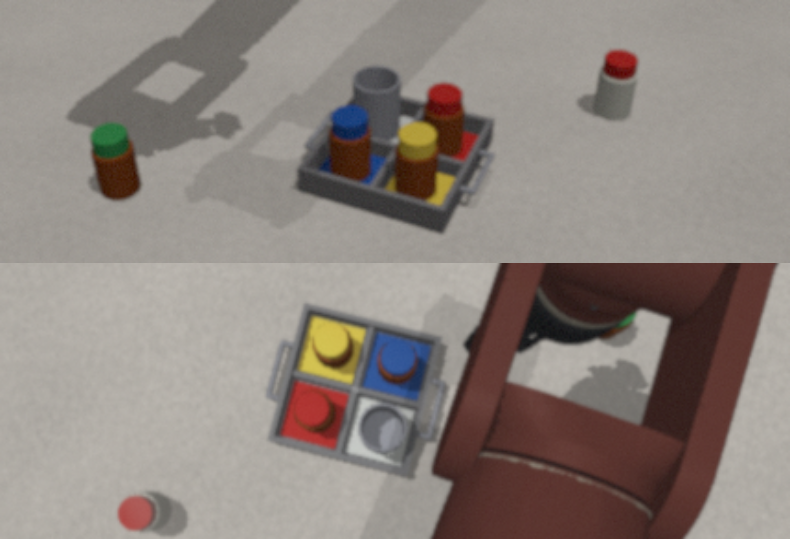

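The three jars and the tumbler stand upright, each on its own pad. The green jar and the pale jar are untouched, and the arm is clear of everything.

```bash
python3 -c "
from station import job
print(job.finish_job())"
```

```text
the job is handed in; nothing more can be done
None
```

The job is handed in: the red, yellow and blue jars and then, last, the tumbler stand upright on their matching pads, the green-capped and white jars were left where they stood, and it took about 31 s of the 96 s allowed.

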